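# Wedge the flow manifold tight in its holding fixture

### The arm

A 6-joint arm with a two-finger parallel gripper is mounted at the origin on a cart in front of the work surface, level with it; the furniture and walls round the work are solid. World frame = base frame: x ahead of the robot, y to its left, z up, the work surface at z = 0. Lengths are in m, angles in rad, forces in N, time in s.
With the tool pointing down it reaches from about 0.3 to 0.75 m from the base axis. Payload 8.5 kg.
Tool frame: the origin (TCP) lies midway between the tips of the shut fingers; the grasp point (between the pads) lies 19 mm behind it; z points along the fingers, y is the line along which they close (so a half turn about z gives the same grasp; the last joint's range is limited). The gripper opens to 88 mm and grips with 3 to 60 N. Pads are 18 mm wide; open, the fingers measure 123 mm over their backs; the gripper's body (75 mm by 187 mm) begins 45 mm behind the grasp point.
Start: joints at [0.983, 0.381, 1.297, -0, 1.464, -0.215], TCP at [0.2, 0.512, 0.239] pointing down, gripper open.
Joint ranges: [-3.11, 3.11], [-0.89, 2.33], [0.22, 2.48], [-1.42, 4.56], [0.17, 2.85], [-2.88, 2.88]. Speed limits (rad/s): [2.39, 2.39, 3.14, 3.14, 3.14, 3.14].

### API

Orientations are given as [roll, pitch, yaw] about the fixed x, y, z axes, in that order (R = Rz(yaw) Ry(pitch) Rx(roll)).
In Python, from station import ctrl gives the robot as it stands. The module is installed in compiled form; this text tells all that it offers.
- The arm moves only by the tool drive_tool, never from a script. Its argument "commands" is text: rows parted by semicolons, each of 4 numbers parted by spaces: the shift along the tool's x, y, z in cm, then the turn about the tool's z in rad. In form: x y z twist; .... A call has 1 to 20 rows; each row is the pose to reach, as a shift and turn from the pose commanded when the call began, along the tool's axes at that moment; what a row does not reach only later rows make up. A row lasts 1/12 s, in which the tool goes at most 41.7 mm and 7.16 degrees, less where a joint would pass 70% of its speed; a pose out of reach is approached as far as the arm can. A call with a gripper value outside its range is refused whole. "fingers" is the closure, from -1 (fully open) to 1 (shut), set as the call begins (left out, the last holds). The fingers move at their own pace and stop on an object; "squeeze" is the grip in N (left out, the last holds). Time passes only in rows, so rows that repeat a pose let the fingers close. It gives the time, the measured TCP pose, the force, the opening and the grip force at its end, in the units of the state.
- ctrl.sense(): the state, without advancing time (a new reading comes with each control period).
- ctrl.snapshot(name): name is "side" or "top" or "wrist"; returns a dict with "color" (400x640x3 uint8, red, green, blue), "fx", "fy", "cx", "cy" (pixels), "T" (4x4, takes a point from camera to world coordinates). Camera axes: x right, y down, z forward; pixel columns grow to the right and rows downward; lengths in m; the calibration is good to about 2 mm. A picture is of the moment at which its call begins. There is no depth.
- ctrl.sign_off(): hands the job in; it is judged then, once.
The state is a dict: "time_s": time; "qpos": joint angles; "joint_velocities": joint speeds; "joint_torque": joint torques, N m; "tool_pos": TCP position; "tool_rot": TCP orientation; "wrist_force": force on the tool from outside, world axes, zero at the start; "moment": the same for the moment, N m; "width": finger opening in m; "finger_force": force on a finger pad.
Only numpy, scipy, OpenCV 4.12 (cv2) and the standard library are available. Lean on these libraries where they do the work, as an engineer would, in place of code of your own. Each camera call takes 0.05 s, during which the arm holds its last target. There are 200 camera calls.

### The job

Clamp the white manifold block in the holding fixture so that its hose fittings can be tightened: set it flat on the plate with its two side ports to the front, back against the two pins and sideways against the rubber pad. Then start the larger wooden wedge, thin end first, in the slot between the block and the slanted fence, and tap its thick end in with gentle pushes until it locks tight, resisting a push of about 15 N; driven much harder, the plastic cracks. Leave the other things on the bench alone.

Things in the scene. Friction and masses are not known exactly. Their poses are not given: they have to be found in the camera images.
- fixture: holding fixture screwed to the bench: aluminium plate 175 x 150 mm (x -115..60, y -75..75), top at z = 10 mm. Origin: on the bench under the middle of the seated manifold's place; x to the back (away from the robot at yaw 0), y left, z up. At its left a bracket (46 mm high) with thumbscrew (out to y = 91 mm) carries the pad; at its right a slanted fence; at the back two pins
- pins (a point): on the plate midway between the two locating pins, at their front: fixture x = 28, y = 0, z = 10 mm. Pins: steel, 8 mm thick, 17 mm above the plate, at x = 32, y = -18 and +18 mm, so their fronts lie at x = 28 mm. The manifold's back face goes against them
- pad_rest (a point): nominal face of the rubber thrust pad, fixture x = 0, y = 30, z = 24 mm; it faces -y, is 38 mm long and 26 high (z 11..37). The true face lies up to 2.5 mm to either side of this point, as its screw happens to be set: not reported, find it by touch. The pad yields about 1 mm per 20 N
- slot_mouth (a point): front mouth of the wedge slot, middle, at plate height: fixture x = -28, y = -37.8, z = 10 mm. Slot: between the seated block's side (y = -30) and the fence (28 mm above the plate, x -36..47), whose face runs from y = -45.7 at x = -28 to -37.3 at x = 28 mm, the wedge's taper (0.15 per mm). So it is 15.7 mm wide at the mouth, 7.3 at the back, give or take the pad's 2.5 mm
- manifold: white plastic block 56 (its x) x 60 (its y) x 44 mm high, 0.24 to 0.39 kg, standing on the bench; two upright brass hose tails on top (x = 0, y = -14 and 14 mm) reach to 68 mm. Grasp it across the 56 mm. Origin: centre of underside, z up; the side with two ports is -x. Seated, its axes lie along the fixture's, origin at x = 0, y = 0 +-2.5, z = 10 mm. Cracks if the wedge presses it with over 25 N
- ports (a point): middle of the manifold's port side: x = -28, y = 0, z = 16 mm in its own frame; seated it lies at x = -28 mm in the fixture's frame
- wedge: larger wooden wedge, 110 mm long, 24 high, 60 g, lying as it is used. Origin: underside, under the middle of its thick parallel head (x -15..15, y -11..11 mm: grip there across the 22). x points to the thin end. Flat side y = +11 mm all along, goes against the block; the other tapers from y = -11 at x = 15 to y = 1 at x = 95 mm. In the slot: axes as the fixture, y = -41 +-3 mm
- wedge_tip (a point): middle of the wedge's thin end (10 mm thick, nose half round): x = 95, y = 6, z = 12 mm in its frame. In the slot the wedge first touches both sides with the tip at about fixture x = 10 mm, give or take 17 with the pad's setting, and is tight some 6 to 12 mm farther; it must be felt
- wedge_butt (a point): middle of the wedge's thick end, 22 mm wide, 24 high: x = -15, y = 0, z = 12 mm in its frame; push or tap here along the wedge's x. It then presses the block with 0.6 to 1.1 times the push, some 2 N more per mm, and stays by friction (about 0.3). Tight: left alone, it presses with more than 7.5 N, as after steady pushes of 14 to 18 N; a hit at speed adds a spike
- thin_wedge: a smaller, thinner wooden wedge of another fixture, 77 mm long, head 13 mm thick, 16 mm high; too thin for this slot; same axes; to be left alone
- spanner_13: bystander: combination spanner, 159 mm long
- union_nut: bystander: brass-type union nut, 26 mm
- brass_barb: bystander: brass hose barb, 21 mm thick, 31 mm high, standing
Not all that is in view belongs to the job. Leave any red look-alike of the wedge alone.

How it is judged:
On the way:
1. the manifold stands flat on the plate against the pins, ports to the front, and the fingers have let go of it (x of ports in the frame of fixture between -0.031 and -0.0265 m and y of manifold in the frame of fixture between -0.007 and 0.007 m and z of manifold in the frame of fixture between 0.008 and 0.0125 m and angle between the x axis of manifold and the x axis of fixture, either way round below 0.06 rad and angle between manifold's own z axis and vertical below 0.05 rad and contact force between the fingers and manifold below 0.1 N), for 0.2 s.
At the end, for the whole second after the job is handed in: Manifold flat on the plate, port side at the front, within 3 mm of the pins and square within 3 degrees; large wedge flat in the slot, thin end to the back, holding by itself and pressing the block with 7.5 to 25 N; both at rest and released (x of ports in the frame of fixture between -0.031 and -0.0265 m and y of manifold in the frame of fixture between -0.007 and 0.007 m and z of manifold in the frame of fixture between 0.008 and 0.0125 m and angle between the x axis of each of manifold, wedge and the x axis of fixture, either way round below 0.06 rad and angle between manifold's own z axis and vertical below 0.05 rad and x of wedge in the frame of fixture between -0.105 and -0.045 m and y of wedge in the frame of fixture between -0.047 and -0.034 m and z of wedge in the frame of fixture between 0.008 and 0.016 m and angle between wedge's own z axis and vertical below 0.1 rad and contact force between wedge and manifold between 7.5 and 25 N and contact force between wedge and fixture above 7.5 N and linear speed of each of wedge, manifold below 0.004 m/s); the robot touches nothing.
It fails at once if the wedge presses the manifold with more than 25 N (the plastic cracks) (contact force between wedge and manifold above 25 N).
It fails at once if a bystander is pushed more than 30 mm from its place (distance of any of thin_wedge, spanner_13, union_nut, brass_barb from where it was at the start of the episode above 0.03 m).
It also fails if it takes over 72 s, if anything falls off the work surface, if the arm or the gripper's body presses on something with over 40 N, if the wrist force passes 120 N, or if a joint passes its speed limit or range.

## Working session

There is one attempt and no reset: what is moved stays moved. The work goes in short steps, Python scripts to look and compute and a tool call to move; the robot and the scene stay as the last step left them, time stands still between calls to the robot, and variables do not carry over. Pictures are saved under pics/ and viewed, at most 10 in all, crops included, and the job is handed in when it is done.

Besides the shell and the picture viewer there is one more tool, called after "Emit:" as a command line: name --argument value ..., lists and objects as JSON in quotes. drive_tool: Moves the arm, as the interface text tells. Its arguments: {"type":"object","properties":{"commands":{"type":"string"},"fingers":{"type":"number"},"squeeze":{"type":"number"}},"required":["commands"]}

```bash
mkdir -p pics
cat > h.py <<'E'
import numpy as np, cv2
from station import ctrl
def snap(n,f=None):
    s=ctrl.snapshot(n)
    if f: cv2.imwrite('pics/'+f+'.png',s['color'][:,:,::-1])
    np.savez('last_'+n+'.npz',**s)
    return s
def ray(s,u,v,z):
    T=np.array(s['T']);d=T[:3,:3]@np.array([(u-s['cx'])/s['fx'],(v-s['cy'])/s['fy'],1]);o=T[:3,3]
    return o+d*(z-o[2])/d[2]
def proj(s,p):
    T=np.array(s['T']);c=T[:3,:3].T@(np.array(p)-T[:3,3]);return s['fx']*c[0]/c[2]+s['cx'],s['fy']*c[1]/c[2]+s['cy']
E
python3 - <<'E'
from h import *
s=ctrl.sense();print({k:np.round(v,3) for k,v in s.items()})
for n in('top','side'):
    a=snap(n,n+'0');print(n,a['fx'],a['cx'],a['cy'],np.round(a['T'],3).tolist())
E
```

```text
{'time_s': np.float64(0.0), 'qpos': array([ 0.983,  0.381,  1.298, -0.   ,  1.464, -0.215]), 'joint_velocities': array([ 0.001, -0.001,  0.001, -0.   , -0.   , -0.001]), 'joint_torque': array([-0.0000e+00, -4.3792e+01, -2.2456e+01,  7.1000e-02,  3.5000e-02,
       -0.0000e+00]), 'tool_pos': array([0.2  , 0.512, 0.238]), 'tool_rot': array([-3.14 , -0.   ,  2.769]), 'wrist_force': array([-0.008, -0.893, -0.157]), 'moment': array([ 0.019,  0.053, -0.021]), 'finger_force': np.float64(0.0), 'width': np.float64(0.088)}
top 474.3906062862262 320.20703632612333 197.9024871508531 [[0.009, -0.997, 0.082, 0.43], [-1.0, -0.009, 0.009, -0.013], [-0.008, -0.082, -0.997, 1.228], [0.0, 0.0, 0.0, 1.0]]
side 420.9706619114972 316.2213163429685 200.24533589049088 [[0.907, -0.178, 0.381, 0.021], [-0.42, -0.401, 0.814, -1.023], [0.008, -0.899, -0.438, 0.58], [0.0, 0.0, 0.0, 1.0]]
```

View pics/top0.png

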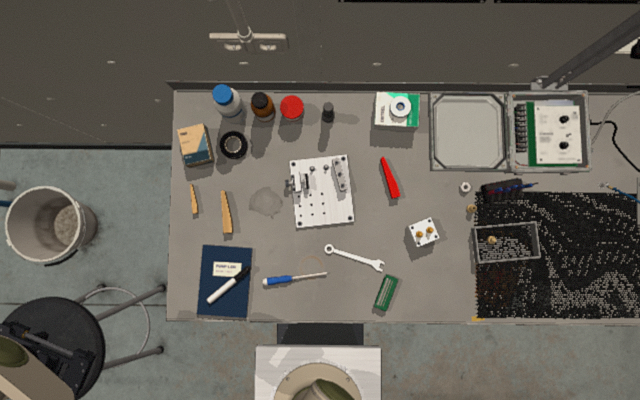

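View pics/side0.png

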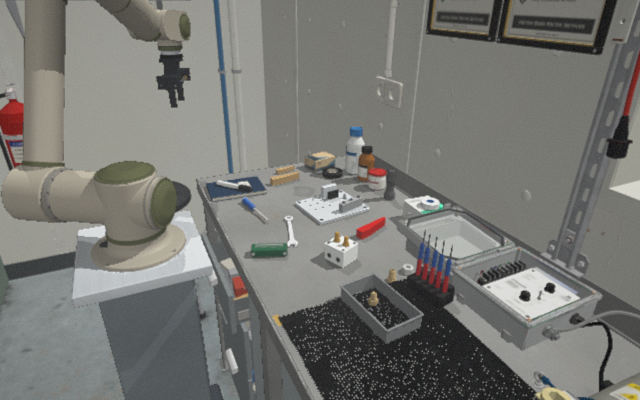

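Candidates for the wedge are the larger wooden wedge (226,212), the small wooden wedge (194,198) and the red look-alike (388,177), all in the top view. I choose (226,212). The white block is at (424,232) and the fixture at (322,190).

Run:
```python
from h import *
a=dict(np.load('last_top.npz'));b=dict(np.load('last_side.npz'))
A=a['color'][:,:,::-1];B=b['color'][:,:,::-1]
r=lambda im,f:cv2.resize(im,None,fx=f,fy=f,interpolation=cv2.INTER_CUBIC)
c=np.zeros((590,800,3),np.uint8)
p=r(A[145:245,280:360],3.6);c[:p.shape[0],:p.shape[1]]=p
p=r(A[175:240,180:240],3.6);c[0:p.shape[0],300:300+p.shape[1]]=p
p=r(A[210:255,400:448],5);c[0:p.shape[0],530:530+p.shape[1]]=p
p=r(B[230:270,315:365],5);c[370:370+p.shape[0],0:p.shape[1]]=p
p=r(B[180:225,290:375],5);c[360:360+p.shape[0],300:300+p.shape[1]]=p
cv2.imwrite('pics/crop1.png',c)
hsv=cv2.cvtColor(A,cv2.COLOR_BGR2HSV)
m=cv2.inRange(hsv,(8,70,90),(28,255,255));m[:,:180]=0;m[:185]=0;m[245:]=0;m[:,250:]=0
for k in cv2.findContours(m,0,1)[0]:
    if cv2.contourArea(k)>30:
        print('wood',cv2.contourArea(k),cv2.minAreaRect(k),[np.round(ray(a,*q,.022),3).tolist() for q in cv2.boxPoints(cv2.minAreaRect(k))])
w=cv2.inRange(hsv,(0,0,190),(180,40,255))
for (u0,v0,u1,v1,z) in((280,145,362,240,.01),(400,210,448,255,.044)):
    q=np.zeros_like(w);q[v0:v1,u0:u1]=w[v0:v1,u0:u1]
    q=cv2.morphologyEx(q,cv2.MORPH_CLOSE,np.ones((3,3)))
    k=max(cv2.findContours(q,0,1)[0],key=cv2.contourArea);R=cv2.minAreaRect(k)
    print(cv2.contourArea(k),R,[np.round(ray(a,*t,z),3).tolist() for t in cv2.boxPoints(R)])
```

```text
wood 302.0 ((226.29962158203125, 211.29376220703125), (43.165771484375, 10.167661666870117), 86.42366790771484) [[0.547, 0.254, 0.022], [0.549, 0.228, 0.022], [0.439, 0.219, 0.022], [0.437, 0.245, 0.022]]
wood 125.5 ((193.30772399902344, 198.96156311035156), (28.52798843383789, 6.325770854949951), 82.87498474121094) [[0.558, 0.336, 0.022], [0.561, 0.32, 0.022], [0.488, 0.308, 0.022], [0.486, 0.324, 0.022]]
3557.0 ((321.3437805175781, 190.462646484375), (66.91024017333984, 57.85488510131836), 83.79655456542969) [[0.627, 0.08, 0.01], [0.645, -0.069, 0.01], [0.472, -0.089, 0.01], [0.455, 0.059, 0.01]]
398.5 ((423.6723937988281, 231.43101501464844), (22.097745895385742, 23.95469856262207), 68.19859313964844) [[0.46, -0.223, 0.044], [0.482, -0.278, 0.044], [0.432, -0.298, 0.044], [0.409, -0.243, 0.044]]
```

View pics/crop1.png

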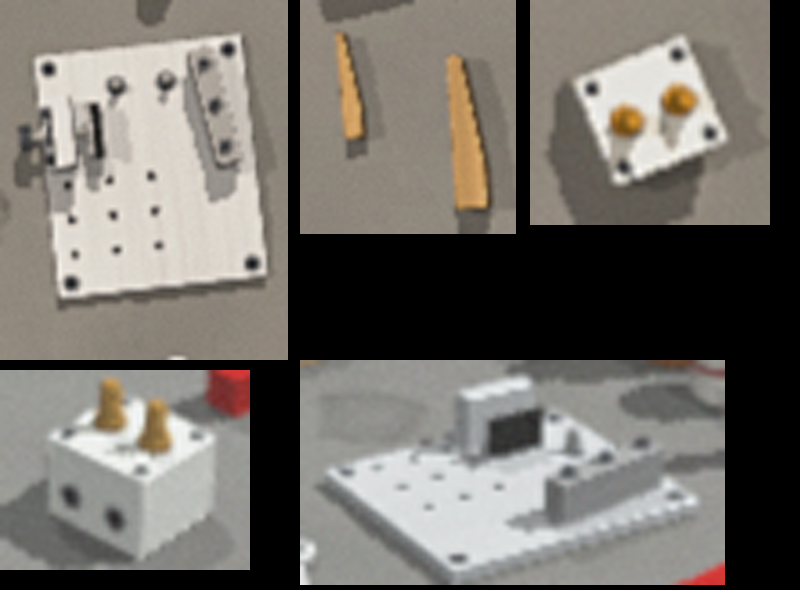

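Emit:
drive_tool --commands "-51 -62.9 2 0.82;-51 -62.9 2 0.82;-51 -62.9 2 0.82;-51 -62.9 2 0.82;-51 -62.9 2 0.82;-51 -62.9 2 0.82;-51 -62.9 2 0.82;-51 -62.9 2 0.82;-51 -62.9 2 0.82;-51 -62.9 2 0.82;-51 -62.9 2 0.82;-51 -62.9 2 0.82;-51 -62.9 2 0.82;-51 -62.9 2 0.82;-51 -62.9 2 0.82;-51 -62.9 2 0.82;-51 -62.9 2 0.82;-51 -62.9 2 0.82;-51 -62.9 2 0.82;-51 -62.9 2 0.82" --fingers -1 --squeeze 20

```text
time_s: 1.77
tool_pos: [0.4467, -0.2636, 0.2178]
tool_rot: [-3.141, 0.0, 1.946]
wrist_force: [-0.3, 0.5, 0.3]
width: 0.0879
finger_force: 0.0
```

```bash
cat >> h.py <<'E'
def rel(x,y,z,yaw):
    s=ctrl.sense();p=np.array(s['tool_pos']);w=s['tool_rot'][2]
    d=np.array([x,y,z])-p;c,n=np.cos(w),np.sin(w)
    t=-(yaw-w);t=(t+np.pi)%(2*np.pi)-np.pi
    print('rel cm',np.round([100*(c*d[0]+n*d[1]),100*(n*d[0]-c*d[1]),-100*d[2]],2),'twist',round(t,3))
E
python3 - <<'E'
from h import *
a=snap('wrist','wrist1');print(a['fx'],np.round(a['T'],3).tolist())
A=a['color'][:,:,::-1];hsv=cv2.cvtColor(A,cv2.COLOR_BGR2HSV)
w=cv2.inRange(hsv,(0,0,185),(180,40,255))
for k in cv2.findContours(cv2.morphologyEx(w,cv2.MORPH_CLOSE,np.ones((9,9))),0,1)[0]:
    if cv2.contourArea(k)>2000:
        R=cv2.minAreaRect(k);print(R,[np.round(ray(a,*t,.044),4).tolist() for t in cv2.boxPoints(R)])
print(proj(a,(.446,-.26,.044)))
E
```

```text
295.66938221704834 [[0.93, 0.352, 0.1, 0.42], [0.366, -0.896, -0.252, -0.198], [0.0, 0.271, -0.962, 0.363], [0.0, 0.0, 0.0, 1.0]]
((596.4962768554688, 221.97889709472656), (70.81597900390625, 107.76870727539062), 35.134193420410156) [[0.7132, -0.2409, 0.044], [0.7183, -0.1277, 0.044], [0.8065, -0.1421, 0.044], [0.8093, -0.2615, 0.044]]
((315.9856872558594, 176.88406372070312), (53.380916595458984, 51.26520919799805), 88.66777801513672) [[0.4056, -0.243, 0.044], [0.4562, -0.2217, 0.044], [0.4806, -0.2762, 0.044], [0.4273, -0.2987, 0.044]]
((488.5, 39.0), (78.0, 181.0), 90.0) [[0.4522, -0.0728, 0.044], [0.6111, -0.0102, 0.044], [0.6515, -0.068, 0.044], [0.482, -0.1347, 0.044]]
(np.float64(318.97444547189485), np.float64(178.78316869969302))
```

View pics/wrist1.png

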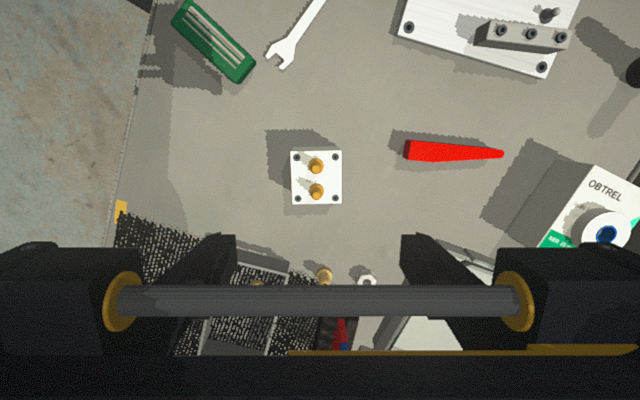

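```bash
python3 -c "
from h import *
rel(.444,-.260,.018,1.963)"
```

```text
rel cm [ 0.55 -0.12 19.96] twist -0.018
```

Emit:
drive_tool --commands "0.55 -0.1 4 -0.018;0.55 -0.1 8 -0.018;0.55 -0.1 12 -0.018;0.55 -0.1 16 -0.018;0.55 -0.1 18.5 -0.018;0.55 -0.1 20 -0.018;0.55 -0.1 20 -0.018;0.55 -0.1 20 -0.018"

```text
time_s: 2.48
tool_pos: [0.4431, -0.2542, 0.0187]
tool_rot: [-3.141, -0.001, 1.967]
wrist_force: [-0.0, -0.4, 0.8]
width: 0.0878
finger_force: 0.0
```

Emit:
drive_tool --commands "0 0 0 0;0 0 0 0;0 0 0 0;0 0 0 0;0 0 0 0;0 0 0 0;0 0 0 0;0 0 0 0" --fingers 1 --squeeze 20

```text
time_s: 3.15
tool_pos: [0.4433, -0.2548, 0.0193]
tool_rot: [3.142, 0.001, 1.967]
wrist_force: [-0.8, -0.0, 6.0]
width: 0.056
finger_force: 20.0
```

```bash
python3 -c "
from h import *
rel(.555,-.004,.11,1.689)"
```

```text
rel cm [18.82 19.98 -9.07] twist 0.278
```

Emit:
drive_tool --commands "0 0 -3 0;0 0 -6 0;1 1 -9 0;3 4 -9 0.1;6 7 -9 0.2;9 10 -9 0.278;12 13 -9 0.278;15 16 -9 0.278;17.5 18.5 -9 0.278;18.8 20 -9 0.278;18.8 20 -9 0.278;18.8 20 -9 0.278;18.8 20 -9 0.278"

```text
time_s: 4.23
tool_pos: [0.5548, -0.0044, 0.1084]
tool_rot: [-3.141, -0.0, 1.689]
wrist_force: [-0.2, -0.3, -2.3]
width: 0.0562
finger_force: 20.0
```

Run:
```python
from h import *
s=ctrl.sense();print({k:np.round(s[k],4) for k in('tool_pos','tool_rot','wrist_force','width')})
a=snap('wrist','wrist2')
```

```text
{'tool_pos': array([ 0.5548, -0.0044,  0.1084]), 'tool_rot': array([-3.1405e+00, -2.0000e-04,  1.6887e+00]), 'wrist_force': array([-0.2233, -0.2949, -2.2776]), 'width': np.float64(0.0562)}
```

View pics/wrist2.png

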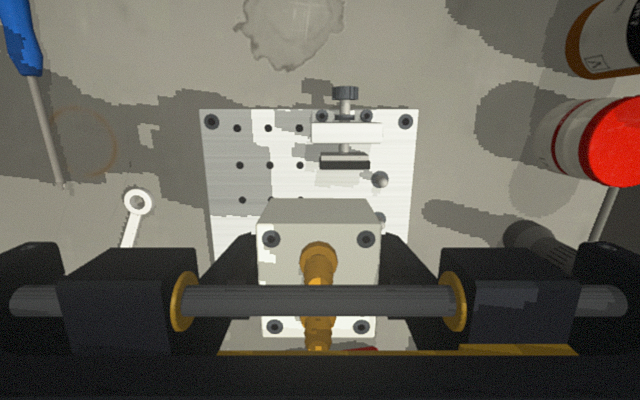

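Run:
```python
from h import *
a=dict(np.load('last_wrist.npz'))
y=.118;O=np.array([.577,-.0016]);R=np.array([[np.cos(y),-np.sin(y)],[np.sin(y),np.cos(y)]])
def f(n,u,v,z,exp):
    p=ray(a,u,v,z);print(n,np.round(p,4),'fix mm',np.round(1000*R.T@(p[:2]-O),1),'expect',exp)
f('cornerFL',200,110,.01,(-115,75));f('cornerBL',418,108,.01,(60,75))
f('padtop L',320,159,.037,(-19,30));f('padtop R',369,159,.037,(19,30))
f('pin top',381,178,.027,(32,18))
f('blk top corner L',257,223,.133,'block top front-left');f('R',380,224,.133,'')
f('bolt R',367,238,.133,'');f('bolt Rb',364,327,.133,'');f('bolt Lb',275,327,.133,'')
t=ctrl.sense()['tool_pos'];print('tcp fix',1000*R.T@(t[:2]-O))
```

```text
cornerFL [0.4526 0.0589 0.01  ] fix mm [-116.4   74.7] expect (-115, 75)
cornerBL [0.6233 0.0806 0.01  ] fix mm [55.7 76.1] expect (60, 75)
padtop L [0.5508 0.0353 0.037 ] fix mm [-21.7  39.8] expect (-19, 30)
padtop R [0.5865 0.0395 0.037 ] fix mm [14.2 39.7] expect (19, 30)
pin top [0.6001 0.0248 0.027 ] fix mm [26.  23.5] expect (32, 18)
blk top corner L [0.5247 0.0179 0.133 ] fix mm [-49.7  25.5] expect block top front-left
R [0.5778 0.0237 0.133 ] fix mm [ 3.8 25. ] expect 
bolt R [0.5733 0.0166 0.133 ] fix mm [-1.6 18.5] expect 
bolt Rb [ 0.5793 -0.0295  0.133 ] fix mm [ -1.  -27.9] expect 
bolt Lb [ 0.5366 -0.0345  0.133 ] fix mm [-44.  -27.9] expect 
tcp fix [-22.42749344  -0.53113371]
```

Emit:
drive_tool --commands "0 0 3 0;0 0 5.5 0;0 0 7 0;0 0 7.5 0;0 0 7.7 0;0 0 7.8 0;0 0 7.9 0;0 0 7.95 0;0 0 7.95 0"

```text
time_s: 5.03
tool_pos: [0.5555, -0.0041, 0.0299]
tool_rot: [3.14, 0.0, 1.689]
wrist_force: [-0.1, 0.0, -3.2]
width: 0.0559
finger_force: 20.0
```

Emit:
drive_tool --commands "0 0.3 0.05 0;0 0.6 0.05 0;0 0.9 0.05 0;0 1.2 0.05 0;0 1.4 0.05 0;0 1.5 0.05 0;0 1.5 0.05 0"

```text
time_s: 5.62
tool_pos: [0.5707, -0.0022, 0.0293]
tool_rot: [3.141, 0.0, 1.689]
wrist_force: [-1.6, 0.0, 5.7]
width: 0.0554
finger_force: 20.0
```

Emit:
drive_tool --commands "0 0.1 0 0;0 0.2 0 0;0 0.2 0 0"

```text
time_s: 5.87
tool_pos: [0.5726, -0.002, 0.0293]
tool_rot: [3.141, 0.0, 1.689]
wrist_force: [-1.5, -0.3, 5.1]
width: 0.0557
finger_force: 20.0
```

Emit:
drive_tool --commands "0 0.1 0 0;0 0.2 0 0;0 0.2 0 0"

```text
time_s: 6.12
tool_pos: [0.5743, -0.0018, 0.0293]
tool_rot: [3.141, 0.0, 1.689]
wrist_force: [-3.0, 0.2, 6.2]
width: 0.056
finger_force: 20.0
```

Emit:
drive_tool --commands "0 0.1 -0.02 0;0 0.15 -0.02 0;0 0.15 -0.02 0"

```text
time_s: 6.37
tool_pos: [0.5744, -0.0018, 0.0293]
tool_rot: [-3.138, 0.0, 1.689]
wrist_force: [-9.3, -1.8, 8.7]
width: 0.0558
finger_force: 20.0
```

Emit:
drive_tool --commands "0.1 -0.05 -0.02 0;0.2 -0.05 -0.02 0;0.2 -0.05 -0.02 0"

```text
time_s: 6.62
tool_pos: [0.5742, -0.0001, 0.0293]
tool_rot: [-3.14, 0.001, 1.689]
wrist_force: [-6.6, -4.0, 5.9]
width: 0.0558
finger_force: 20.0
```

Emit:
drive_tool --commands "0.1 0 0 0;0.15 0 0 0;0.15 0 0 0"

```text
time_s: 6.87
tool_pos: [0.5741, 0.0012, 0.0293]
tool_rot: [-3.14, 0.001, 1.689]
wrist_force: [-6.2, -4.6, 4.6]
width: 0.0558
finger_force: 20.0
```

Emit:
drive_tool --commands "0.1 0 0 0;0.1 0 0 0"

```text
time_s: 7.03
tool_pos: [0.5739, 0.0022, 0.0293]
tool_rot: [-3.14, 0.001, 1.689]
wrist_force: [-6.8, -4.7, 4.8]
width: 0.0557
finger_force: 20.0
```

Emit:
drive_tool --commands "0.1 0 0 0;0.1 0 0 0"

```text
time_s: 7.2
tool_pos: [0.5738, 0.0033, 0.0293]
tool_rot: [-3.14, 0.001, 1.689]
wrist_force: [-6.7, -3.9, 4.8]
width: 0.0556
finger_force: 20.0
```

Emit:
drive_tool --commands "0.1 0 0 0;0.1 0 0 0"

```text
time_s: 7.37
tool_pos: [0.5737, 0.0042, 0.0293]
tool_rot: [-3.14, 0.001, 1.689]
wrist_force: [-7.0, -4.2, 5.2]
width: 0.0555
finger_force: 20.0
```

Emit:
drive_tool --commands "0.1 0 0 0;0.1 0 0 0"

```text
time_s: 7.53
tool_pos: [0.5737, 0.0049, 0.0293]
tool_rot: [-3.14, 0.001, 1.689]
wrist_force: [-5.5, -5.6, 5.1]
width: 0.056
finger_force: 20.0
```

Emit:
drive_tool --commands "0.1 0 0 0;0.1 0 0 0"

```text
time_s: 7.7
tool_pos: [0.5736, 0.0052, 0.0294]
tool_rot: [-3.14, 0.003, 1.689]
wrist_force: [-6.4, -10.7, 5.0]
width: 0.056
finger_force: 20.0
```

Emit:
drive_tool --commands "-0.08 -0.05 -0.02 0;-0.08 -0.05 -0.02 0;-0.08 -0.05 -0.02 0;-0.08 -0.05 -0.02 0;-0.08 -0.05 -0.02 0;-0.08 -0.05 -0.02 0" --fingers -1

```text
time_s: 8.2
tool_pos: [0.5738, 0.0061, 0.0293]
tool_rot: [3.141, -0.0, 1.689]
wrist_force: [-0.8, -0.9, 0.5]
width: 0.0881
finger_force: 0.0
```

Emit:
drive_tool --commands "0 0 -2 0;0 0 -6 0;0 0 -10 0;0 0 -14 0;0 0 -14 0;0 0 -14 0"

```text
time_s: 8.7
tool_pos: [0.5744, 0.0059, 0.1714]
tool_rot: [3.137, 0.001, 1.689]
wrist_force: [0.7, -0.2, -0.8]
width: 0.0882
finger_force: 0.0
```

Run:
```python
from h import *
s=ctrl.sense();print({k:np.round(s[k],4) for k in('tool_pos','tool_rot','wrist_force','width')})
a=snap('wrist');b=snap('top')
A=a['color'][:,:,::-1];c=np.zeros((560,800,3),np.uint8);c[:400,:640]=A
p=cv2.resize(b['color'][145:245,280:360,::-1],None,fx=2.4,fy=2.4,interpolation=cv2.INTER_CUBIC)
c[300:300+p.shape[0],600:600+p.shape[1]]=p
cv2.imwrite('pics/placed.png',c)
```

```text
{'tool_pos': array([0.5744, 0.0059, 0.1714]), 'tool_rot': array([3.1371e+00, 1.4000e-03, 1.6890e+00]), 'wrist_force': array([ 0.6699, -0.2049, -0.7964]), 'width': np.float64(0.0882)}
```

View pics/placed.png

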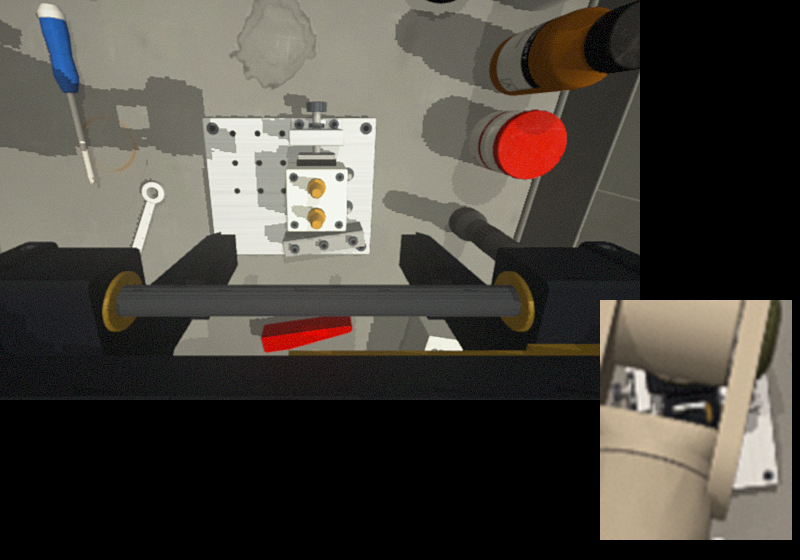

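Run:
```python
from h import *
a=dict(np.load('last_wrist.npz'))
def f(n,u,v,z):
    p=ray(a,u,v,z);print(n,np.round(p,4));return p
c=[f('blk',*q,.054) for q in((287,170),(347,170),(347,231),(287,231))];m=np.mean(c,0)
print('centre',m,'yaw',np.arctan2(*(c[1]-c[0])[[1,0]]),np.linalg.norm(c[1]-c[0]),np.linalg.norm(c[2]-c[1]))
A=a['color'][:,:,::-1]
f('FL',204,119,.01);f('BL',376,119,.01);f('pinBL',349,174,.027);f('pinBR',349,207,.027)
f('fence bolt1',295,249,.038);f('fence bolt3',352,241,.038)
rel(.46,.235,.19,.08)
```

```text
blk [0.5439 0.0258 0.054 ]
blk [0.5974 0.0321 0.054 ]
blk [ 0.6059 -0.0261  0.054 ]
blk [ 0.5491 -0.0327  0.054 ]
centre [ 5.74066797e-01 -2.26556956e-04  5.40000000e-02] yaw 0.1169513537438203 0.053910331997587796 0.05883206303694372
FL [0.4535 0.0591 0.01  ]
BL [0.6244 0.0793 0.01  ]
pinBL [0.6033 0.0238 0.027 ]
pinBR [ 0.6084 -0.0102  0.027 ]
fence bolt1 [ 0.5581 -0.0582  0.038 ]
fence bolt3 [ 0.6151 -0.0426  0.038 ]
rel cm [24.06 -8.54 -2.17] twist 1.609
```

Emit:
drive_tool --commands "24 -8.5 -1 1.6;24 -8.5 -1 1.6;24 -8.5 -1 1.6;24 -8.5 -1 1.6;24 -8.5 -1 1.6;24 -8.5 -1 1.6;24 -8.5 -1 1.6;24 -8.5 -1 1.6;24 -8.5 -1 1.6;24 -8.5 -1 1.6;24 -8.5 -1 1.6;24 -8.5 -1 1.6;24 -8.5 -1 1.6;24 -8.5 -1 1.6;24 -8.5 -1 1.6"

```text
time_s: 10.05
tool_pos: [0.4606, 0.2342, 0.1781]
tool_rot: [3.141, 0.003, 0.091]
wrist_force: [0.5, 0.8, -0.1]
width: 0.0878
finger_force: 0.0
```

Run:
```python
from h import *
s=ctrl.sense();print({k:np.round(s[k],4) for k in('tool_pos','tool_rot','wrist_force','width')})
a=snap('wrist','wrist3');A=a['color'][:,:,::-1];hsv=cv2.cvtColor(A,cv2.COLOR_BGR2HSV)
m=cv2.inRange(hsv,(8,70,80),(28,255,255));m[260:]=0
for k in cv2.findContours(m,0,1)[0]:
    if cv2.contourArea(k)>300:
        print('wood',cv2.contourArea(k),cv2.minAreaRect(k));q=cv2.approxPolyDP(k,3,True)[:,0]
        for t in q: print(t,np.round(ray(a,*[float(i) for i in t],.024),4))
```

```text
{'tool_pos': array([0.4606, 0.2342, 0.1781]), 'tool_rot': array([3.1412e+00, 2.6000e-03, 9.0700e-02]), 'wrist_force': array([ 0.5144,  0.7551, -0.0849]), 'width': np.float64(0.0878)}
wood 1774.5 ((317.0625305175781, 152.00497436523438), (108.18619537353516, 21.328166961669922), 89.34893798828125)
[309  98] [0.5441 0.2512 0.024 ]
[307 205] [0.4369 0.2445 0.024 ]
[326 206] [0.4376 0.2244 0.024 ]
[328 176] [0.47   0.2255 0.024 ]
[316 100] [0.5429 0.2444 0.024 ]
wood 920.5 ((608.5415649414062, 87.9105453491211), (20.78512954711914, 61.41461944580078), 88.31531524658203)
[639  79] [ 0.5892 -0.0575  0.024 ]
[592  78] [ 0.586  -0.0131  0.024 ]
[581  83] [ 0.5808 -0.0042  0.024 ]
[578  94] [ 0.5709 -0.0046  0.024 ]
[592  98] [ 0.5686 -0.0192  0.024 ]
[602  92] [ 0.5748 -0.0268  0.024 ]
[615  92] [ 0.5759 -0.0392  0.024 ]
[619  98] [ 0.571 -0.045  0.024]
[639  93] [ 0.5771 -0.0623  0.024 ]
wood 961.0 ((235.6219940185547, 111.37870788574219), (80.58451080322266, 15.772960662841797), 83.82982635498047)
[225  72] [0.56   0.3316 0.024 ]
[232 150] [0.4877 0.3243 0.024 ]
[244 151] [0.4878 0.3122 0.024 ]
[245 127] [0.5115 0.3118 0.024 ]
[233  76] [0.5572 0.3241 0.024 ]
```

View pics/wrist3.png

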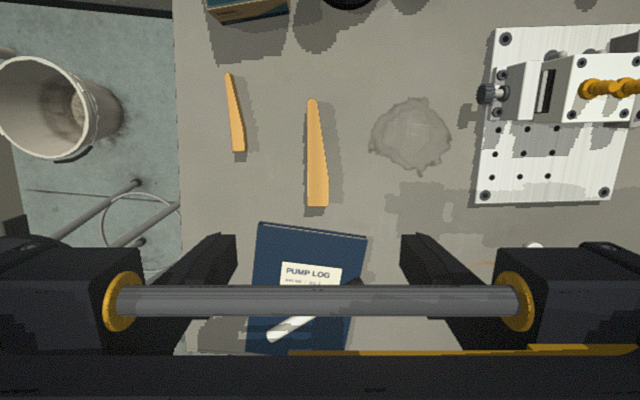

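```bash
python3 -c "
from h import *
rel(.4525,.2352,.004,.062)"
```

```text
rel cm [-0.81 -0.18 17.43] twist 0.03
```

Emit:
drive_tool --commands "-0.8 -0.2 4 0.03;-0.8 -0.2 8 0.03;-0.8 -0.2 12 0.03;-0.8 -0.2 15 0.03;-0.8 -0.2 15.5 0.03;-0.8 -0.2 15.5 0.03"

```text
time_s: 10.6
tool_pos: [0.4521, 0.2353, 0.0231]
tool_rot: [3.141, 0.004, 0.061]
wrist_force: [-0.4, 0.4, 0.1]
width: 0.088
finger_force: 0.0
```

Emit:
drive_tool --commands "0 0 1 0;0 0 1.8 0;0 0 1.9 0;0 0 1.9 0"

```text
time_s: 10.93
tool_pos: [0.4531, 0.2356, 0.0057]
tool_rot: [-3.141, -0.001, 0.059]
wrist_force: [-0.0, -0.2, 0.4]
width: 0.0881
finger_force: 0.0
```

Emit:
drive_tool --commands "0 0 0 0;0 0 0 0;0 0 0 0;0 0 0 0;0 0 0 0;0 0 0 0;0 0 0 0;0 0 0 0;0 0 0 0;0 0 0 0" --fingers 1 --squeeze 15

```text
time_s: 11.77
tool_pos: [0.4529, 0.2355, 0.0053]
tool_rot: [3.142, 0.0, 0.059]
wrist_force: [-0.6, 0.2, -0.2]
width: 0.0236
finger_force: 0.0
```

Run:
```python
from h import *
# wedge start pose: origin at fixture (-.125,-.0415), tip at x=-.030 (just before the mouth)
y=.117;O=np.array([.5742,-.0019]);R=np.array([[np.cos(y),-np.sin(y)],[np.sin(y),np.cos(y)]])
p=O+R@[-.135,-.042];print(p);rel(p[0],p[1],.08,y)
```

```text
[ 0.44502575 -0.05937185]
rel cm [-2.51 29.39 -7.47] twist -0.058
```

Emit:
drive_tool --commands "0 0 0 0;0 0 0 0;0 0 0 0;0 0 -3 0;0 0 -6 0;-0.5 3 -9 0;-1 7 -9 0;-1.5 11 -9 0;-2 15 -9 0;-2.5 19 -9 -0.03;-2.5 23 -9 -0.058;-2.5 26 -9 -0.058;-2.5 28 -9 -0.058;-2.5 29.4 -9 -0.058;-2.5 29.4 -9 -0.058;-2.5 29.4 -9 -0.058"

```text
time_s: 13.1
tool_pos: [0.445, -0.0596, 0.0953]
tool_rot: [-3.141, 0.0, 0.115]
wrist_force: [-0.2, 0.7, -0.6]
width: 0.022
finger_force: 15.0
```

Run:
```python
from h import *
s=ctrl.sense();print({k:np.round(s[k],4) for k in('tool_pos','tool_rot','wrist_force','width','finger_force')})
a=snap('wrist','wrist4');A=a['color'][:,:,::-1];hsv=cv2.cvtColor(A,cv2.COLOR_BGR2HSV)
m=cv2.inRange(hsv,(8,70,80),(28,255,255));m[300:]=0
zt=s['tool_pos'][2]-.0053+.024
t=s['tool_pos'];w=s['tool_rot'][2];Rw=np.array([[np.cos(w),-np.sin(w)],[np.sin(w),np.cos(w)]])
for k in cv2.findContours(m,0,1)[0]:
    if cv2.contourArea(k)>300:
        for q in cv2.approxPolyDP(k,3,True)[:,0]:
            p=ray(a,*[float(i) for i in q],zt);print(q,np.round(p,4),'wrt tcp mm',np.round(1000*Rw.T@(p-t)[:2],1))
```

```text
{'tool_pos': array([ 0.445 , -0.0596,  0.0953]), 'tool_rot': array([-3.1413e+00,  3.0000e-04,  1.1540e-01]), 'wrist_force': array([-0.2425,  0.654 , -0.6377]), 'width': np.float64(0.022), 'finger_force': np.float64(15.0)}
[298  53] [ 0.5358 -0.0403  0.114 ] wrt tcp mm [92.4  8.7]
[290  65] [ 0.5311 -0.0376  0.114 ] wrt tcp mm [88.1 11.9]
[296 284] [ 0.4341 -0.0492  0.114 ] wrt tcp mm [-9.7 11.6]
[339 284] [ 0.4365 -0.0699  0.114 ] wrt tcp mm [-9.7 -9.3]
[341 235] [ 0.4619 -0.0674  0.114 ] wrt tcp mm [15.8 -9.7]
[315  67] [ 0.5315 -0.0475  0.114 ] wrt tcp mm [87.3  2.1]
[308  54] [ 0.5359 -0.0442  0.114 ] wrt tcp mm [92.   4.8]
```

View pics/wrist4.png

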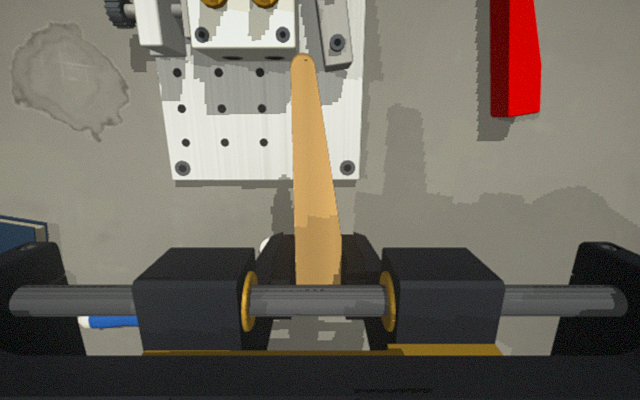

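Run:
```python
from h import *
a=dict(np.load('last_wrist.npz'))
y=.117;O=np.array([.5742,-.0019]);R=np.array([[np.cos(y),-np.sin(y)],[np.sin(y),np.cos(y)]])
for n,u,v,z in(('blk FR top',298,47,.054),('fence front-left top',326,69,.038),('fence front-right top',353,65,.038),('plate FL',172,180,.01),('plate FR',358,180,.01),('blk FL top',187,47,.054)):
    p=ray(a,u,v,z);print(n,np.round(p,4),'fix',np.round(1000*R.T@(p[:2]-O),1))
```

```text
blk FR top [ 0.5496 -0.035   0.054 ] fix [-28.3 -30. ]
fence front-left top [ 0.5421 -0.0525  0.038 ] fix [-37.8 -46.5]
fence front-right top [ 0.5464 -0.0692  0.038 ] fix [-35.5 -63.5]
plate FL [0.4509 0.0591 0.01  ] fix [-115.3   75. ]
plate FR [ 0.4679 -0.088   0.01  ] fix [-115.6  -73.1]
blk FL top [0.5423 0.0282 0.054 ] fix [-28.2  33.6]
```

Emit:
drive_tool --commands "0 0.15 3 0;0 0.15 6 0;0 0.15 7.3 0;0 0.15 7.8 0;0 0.15 7.9 0;0 0.15 7.9 0"

```text
time_s: 13.65
tool_pos: [0.4456, -0.0604, 0.0168]
tool_rot: [3.141, -0.0, 0.118]
wrist_force: [0.1, -0.2, -0.2]
width: 0.0214
finger_force: 15.0
```

Emit:
drive_tool --commands "0.4 0 0.03 0;0.8 0 0.03 0;1.2 0 0.03 0;1.6 0 0.03 0;2 0 0.03 0;2 0 0.03 0"

```text
time_s: 14.15
tool_pos: [0.4662, -0.0586, 0.0162]
tool_rot: [3.141, -0.001, 0.117]
wrist_force: [-0.4, -0.2, -1.1]
width: 0.0218
finger_force: 15.0
```

Emit:
drive_tool --commands "0.3 0 0.03 0;0.6 0 0.03 0;0.9 0 0.03 0;1.2 0 0.03 0;1.2 0 0.03 0"

```text
time_s: 14.57
tool_pos: [0.4777, -0.0572, 0.0157]
tool_rot: [3.141, -0.0, 0.117]
wrist_force: [0.0, 0.1, 0.0]
width: 0.0221
finger_force: 15.0
```

Emit:
drive_tool --commands "0.2 0 0 0;0.4 0 0 0;0.6 0 0 0;0.6 0 0 0"

```text
time_s: 14.9
tool_pos: [0.4832, -0.0562, 0.0157]
tool_rot: [-3.141, 0.0, 0.117]
wrist_force: [-0.1, 2.1, -0.1]
width: 0.0221
finger_force: 15.0
```

Emit:
drive_tool --commands "0.2 0 0 0;0.4 0 0 0;0.5 0 0 0;0.5 0 0 0"

```text
time_s: 15.23
tool_pos: [0.4877, -0.0553, 0.0156]
tool_rot: [-3.141, 0.001, 0.117]
wrist_force: [-2.2, 4.4, -0.9]
width: 0.0215
finger_force: 15.0
```

Emit:
drive_tool --commands "0.1 -0.1 0 0;0.3 -0.15 0 0;0.5 -0.2 0 0;0.5 -0.2 0 0"

```text
time_s: 15.57
tool_pos: [0.4935, -0.0533, 0.0158]
tool_rot: [3.141, -0.001, 0.117]
wrist_force: [0.4, 2.3, -0.9]
width: 0.0218
finger_force: 15.0
```

Emit:
drive_tool --commands "0.2 -0.03 0 0;0.4 -0.06 0 0;0.4 -0.06 0 0"

```text
time_s: 15.82
tool_pos: [0.4972, -0.0523, 0.0158]
tool_rot: [3.141, -0.001, 0.117]
wrist_force: [0.2, 0.9, -1.1]
width: 0.0216
finger_force: 15.0
```

Emit:
drive_tool --commands "0.2 -0.03 0 0;0.4 -0.06 0 0;0.4 -0.06 0 0"

```text
time_s: 16.07
tool_pos: [0.501, -0.0512, 0.0158]
tool_rot: [3.141, -0.0, 0.117]
wrist_force: [0.7, 1.4, -1.3]
width: 0.0219
finger_force: 15.0
```

Emit:
drive_tool --commands "0.2 -0.03 0 0;0.4 -0.06 0 0;0.4 -0.06 0 0"

```text
time_s: 16.32
tool_pos: [0.5042, -0.0502, 0.0156]
tool_rot: [-3.141, 0.001, 0.117]
wrist_force: [-3.5, -0.2, -0.5]
width: 0.0219
finger_force: 15.0
```

Emit:
drive_tool --commands "0 0 0 0;0 0 0 0;0 0 0 0;0 0 0 0;0 0 0 0;0 0 0 0" --fingers -1

```text
time_s: 16.82
tool_pos: [0.5047, -0.0502, 0.0158]
tool_rot: [3.141, -0.0, 0.117]
wrist_force: [0.2, 0.4, -0.5]
width: 0.0593
finger_force: 0.0
```

Emit:
drive_tool --commands "-1 0 0 0;-2.5 0 0 0;-4 0 0 0;-4.5 0 0 0;-4.5 0 0 0"

```text
time_s: 17.23
tool_pos: [0.4592, -0.0554, 0.0159]
tool_rot: [-3.141, 0.001, 0.116]
wrist_force: [0.7, 0.3, 0.1]
width: 0.088
finger_force: 0.0
```

Emit:
drive_tool --commands "0 0 0 0;0 0 0 0;0 0 0 0;0 0 0 0;0 0 0 0;0 0 0 0;0 0 0 0;0 0 0 0;0 0 0 0;0 0 0 0;0 0 0 0;0 0 0 0;0 0 0 0;0 0 0 0;0 0 0 0;0 0 0 0" --fingers 1

```text
time_s: 18.57
tool_pos: [0.4598, -0.0554, 0.0157]
tool_rot: [-3.142, 0.0, 0.117]
wrist_force: [0.1, 0.4, -0.6]
width: 0.0003
finger_force: 0.0
```

Run:
```python
from h import *
a=snap('wrist','wrist5')
s=ctrl.sense();print(s['width'],s['tool_pos'],s['wrist_force'])
```

```text
0.00045807498967869706 [ 0.45983165 -0.05537195  0.01573763] [-0.47956593  0.41992529  0.35567204]
```

View pics/wrist5.png

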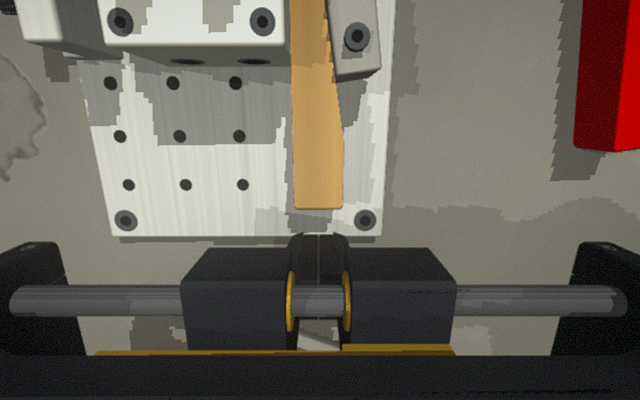

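The wedge stands in the slot with its butt at (319,208), and the shut fingers are centred behind it at (318,240). I'll push gently.

Emit:
drive_tool --commands "0.5 0 0 0;1 0 0 0;1.4 0 0 0;1.6 0 0 0;1.7 0 0 0;1.8 0 0 0;1.8 0 0 0"

```text
time_s: 19.2
tool_pos: [0.4776, -0.0532, 0.0157]
tool_rot: [-3.141, 0.0, 0.117]
wrist_force: [0.1, -0.8, -0.6]
width: 0.0005
finger_force: 0.0
```

Emit:
drive_tool --commands "0.1 0 0 0;0.2 0 0 0;0.3 0 0 0;0.3 0 0 0"

```text
time_s: 19.53
tool_pos: [0.4789, -0.0528, 0.0154]
tool_rot: [-3.141, 0.004, 0.117]
wrist_force: [-8.0, -2.6, 2.7]
width: 0.0004
finger_force: 4.0
```

Emit:
drive_tool --commands "0.05 0 0 0;0.1 0 0 0;0.15 0 0 0;0.2 0 0 0;0.2 0 0 0"

```text
time_s: 19.95
tool_pos: [0.4799, -0.0525, 0.0154]
tool_rot: [-3.14, 0.006, 0.117]
wrist_force: [-11.5, -4.0, 5.8]
width: 0.0002
finger_force: 6.2
```

Emit:
drive_tool --commands "0.05 0 0 0;0.1 0 0 0;0.15 0 0 0;0.15 0 0 0;0.15 0 0 0"

```text
time_s: 20.37
tool_pos: [0.4808, -0.0523, 0.0154]
tool_rot: [-3.14, 0.008, 0.117]
wrist_force: [-14.3, -3.7, 7.7]
width: 0.0002
finger_force: 7.5
```

Emit:
drive_tool --commands "0.05 0 0 0;0.08 0 0 0;0.08 0 0 0;0.08 0 0 0"

```text
time_s: 20.7
tool_pos: [0.4812, -0.0521, 0.0154]
tool_rot: [-3.14, 0.009, 0.118]
wrist_force: [-15.9, -5.3, 9.2]
width: 0.0005
finger_force: 8.4
```

Emit:
drive_tool --commands "0.03 0 0 0;0.05 0 0 0;0.05 0 0 0;0.05 0 0 0"

```text
time_s: 21.03
tool_pos: [0.4815, -0.0521, 0.0154]
tool_rot: [-3.139, 0.009, 0.118]
wrist_force: [-16.0, -5.2, 9.1]
width: 0.0004
finger_force: 8.9
```

Emit:
drive_tool --commands "-0.2 0 0 0;-0.5 0 0 0;-1 0 0 0;-2.5 0 0 0;-5 0 0 0;-7 0 -3 0;-7 0 -7 0;-7 0 -11 0;-7 0 -12 0;-7 0 -12 0"

```text
time_s: 21.87
tool_pos: [0.4171, -0.0611, 0.1385]
tool_rot: [3.138, -0.006, 0.117]
wrist_force: [0.3, -0.3, -0.1]
width: 0.0003
finger_force: 0.0
```

Run:
```python
from h import *
a=snap('wrist','wrist6');s=ctrl.sense();print(s['tool_pos'],s['wrist_force'])
```

```text
[ 0.41627073 -0.06072586  0.13653688] [ 0.81594394 -0.1420749   0.13594234]
```

View pics/wrist6.png

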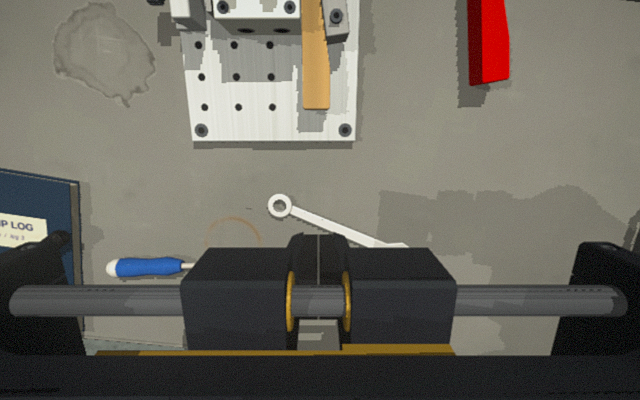

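Emit:
drive_tool --commands "0 0 4 0;0 0 8 0;0 0 11 0;0 0 11.7 0;2 0 11.7 0;4 0 11.7 0;5.5 0 11.7 0;5.8 0 11.7 0;6 0 11.7 0;6 0 11.7 0"

```text
time_s: 22.75
tool_pos: [0.4749, -0.0534, 0.0187]
tool_rot: [-3.141, 0.001, 0.117]
wrist_force: [0.3, 0.0, 0.0]
width: 0.0006
finger_force: 0.0
```

Emit:
drive_tool --commands "0.1 0 0 0;0.2 0 0 0;0.3 0 0 0;0.4 0 0 0;0.5 0 0 0;0.5 0 0 0"

```text
time_s: 23.25
tool_pos: [0.4806, -0.053, 0.0188]
tool_rot: [3.142, -0.0, 0.117]
wrist_force: [-0.4, 0.2, -0.4]
width: 0.0007
finger_force: 0.0
```

Emit:
drive_tool --commands "0.05 0 0 0;0.1 0 -0.02 0;0.15 0 -0.04 0;0.2 0 -0.06 0;0.25 0 -0.08 0;0.25 0 -0.08 0"

```text
time_s: 23.75
tool_pos: [0.4815, -0.0527, 0.0191]
tool_rot: [-3.141, 0.004, 0.117]
wrist_force: [-6.9, -3.7, -1.5]
width: 0.0002
finger_force: 3.3
```

Emit:
drive_tool --commands "0.05 0 -0.02 0;0.1 0 -0.04 0;0.15 0 -0.06 0;0.15 0 -0.06 0;0.15 0 -0.06 0"

```text
time_s: 24.17
tool_pos: [0.4817, -0.0525, 0.0194]
tool_rot: [-3.14, 0.007, 0.117]
wrist_force: [-11.3, -6.9, -0.5]
width: 0.0006
finger_force: 5.8
```

Emit:
drive_tool --commands "0.05 0.05 -0.01 0;0.1 0.1 -0.02 0;0.13 0.1 -0.03 0;0.13 0.1 -0.03 0"

```text
time_s: 24.5
tool_pos: [0.4818, -0.0526, 0.0194]
tool_rot: [-3.138, 0.01, 0.118]
wrist_force: [-14.7, -3.8, 0.3]
width: 0.0004
finger_force: 7.5
```

Emit:
drive_tool --commands "0.04 0.03 0 0;0.08 0.05 0 0;0.11 0.05 0 0;0.11 0.05 0 0;0.11 0.05 0 0"

```text
time_s: 24.92
tool_pos: [0.4822, -0.0526, 0.0192]
tool_rot: [-3.137, 0.012, 0.118]
wrist_force: [-17.2, -1.5, 1.4]
width: 0.0004
finger_force: 8.5
```

Emit:
drive_tool --commands "0.02 0 0 0;0.04 0 0 0;0.04 0 0 0;0.04 0 0 0"

```text
time_s: 25.25
tool_pos: [0.4823, -0.0525, 0.0191]
tool_rot: [-3.137, 0.012, 0.118]
wrist_force: [-17.7, -2.7, 0.4]
width: 0.0002
finger_force: 8.9
```

Emit:
drive_tool --commands "-0.2 0 0 0;-0.5 0 0 0;-1 0 0 0;-2.5 0 0 0;-5 0 0 0;-7 0 -3 0;-7 0 -7 0;-7 0 -11 0;-7 0 -12 0;-7 0 -12 0;-7 0 -12 0;-7 0 -12 0"

```text
time_s: 26.25
tool_pos: [0.4174, -0.0616, 0.1393]
tool_rot: [-3.141, 0.002, 0.117]
wrist_force: [0.0, -0.6, -0.3]
width: 0.0007
finger_force: 0.0
```

Run:
```python
from h import *
a=snap('wrist')
A=a['color'][:,:,::-1];hsv=cv2.cvtColor(A,cv2.COLOR_BGR2HSV)
m=cv2.inRange(hsv,(8,70,80),(28,255,255));m[200:]=0
y=.117;O=np.array([.5742,-.0019]);R=np.array([[np.cos(y),-np.sin(y)],[np.sin(y),np.cos(y)]])
k=max(cv2.findContours(m,0,1)[0],key=cv2.contourArea)
for q in cv2.approxPolyDP(k,2,True)[:,0]:
    p=ray(a,*[float(i) for i in q],.034);print(q,'fix mm',np.round(1000*R.T@(p[:2]-O),1))
print(ctrl.sign_off())
```

```text
[301   0] fix mm [-11.6 -27.5]
[303 106] fix mm [-86.5 -27.9]
[327 107] fix mm [-87.3 -47.3]
[329  61] fix mm [-53.1 -48.6]
[320   0] fix mm [-11.7 -41.5]
the job is handed in; nothing more can be done
None
```

The block is seated against the pins and pad with its ports to the front. The larger wedge took a steady push of about 18 N without slipping. The arm was clear of everything when I handed the job in at about 26 s; no verdict was returned.

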